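# Sweep the brass weights off the shelf into the red tray

## Robot

A 6-joint arm with a two-finger parallel gripper is mounted at the origin on the work surface. World frame = base frame: x ahead of the robot, y to its left, z up, the work surface at z = 0. Lengths are in m, angles in degrees, forces in N, time in s.
With the tool pointing down it reaches from about 0.3 to 0.775 m from the base axis. Payload 14.6 kg.
Tool frame: the origin (TCP) lies midway between the tips of the shut fingers; the grasp point (between the pads) lies 19 mm behind it; z points along the fingers, x is the direction in which the jaws open and shut, and the axes are right-handed (so a half turn about z gives the same grasp; the last joint's range is limited). The gripper opens to 94 mm and grips with 3 to 60 N. Pads are 16 mm wide; open, the fingers measure 119 mm over their backs; the gripper's body (75 mm by 177 mm) begins 78 mm behind the grasp point.
Start: joints at [-66.899, 17.183, 87.147, -0, 75.671, -3.816], TCP at [0.249, -0.49, 0.205] pointing down, gripper open.
Joint ranges: [-173.82, 173.82], [-45.26, 126.66], [13.44, 144.39], [-59.66, 239.66], [0, 175.72], [-146.38, 146.38]. Speed limits (degrees/s): [127.2, 127.2, 147.25, 180, 180, 180].

## Interface

Orientations are given as [roll, pitch, yaw] about the fixed x, y, z axes, in that order (R = Rz(yaw) Ry(pitch) Rx(roll)).
In Python, from bench import ctrl gives the robot as it stands.
- The arm moves only by the shell command python3 -m pendant 'ROWS' [FORCE]. ROWS is JSON, a list of rows, each an object of numbers: "dx", "dy", "dz": the shift along the tool's x, y, z in m; "yaw": the turn about the tool's z in degrees; "grip": the closure, from -1 (fully open) to 1 (shut), so that 0 is half open. In form: [{"dx": .., "dy": .., "dz": .., "yaw": .., "grip": ..}, ...]. A call has exactly 10 rows; each row is the pose to reach, as a shift and turn from the pose commanded when the call began, along the tool's axes at that moment; what a row does not reach only later rows make up. A row lasts 1/12 s, in which the tool goes at most 41.7 mm and 7.16 degrees, less where a joint would pass 70% of its speed; a pose out of reach is approached as far as the arm can. A call with a gripper value outside its range is refused whole. The fingers move at their own pace and stop on an object; FORCE is the grip in N (left out, the last holds). Time passes only in rows, so rows that repeat a pose let the fingers close, or fill a call up. It gives the time, the measured TCP pose, the force and the opening at its end, in the units of the state.
- ctrl.read_state(): the state, without advancing time (a new reading comes with each control period).
- ctrl.camera(name): name is "scene" or "top" or "wrist"; returns (picture, depth): 384x512x3 uint8, red, green, blue; 384x512 float32, m along the optical axis (not along the pixel's ray), 0 where there is no reading.
- ctrl.camera_model(name): a dict with "fx", "fy", "cx", "cy" (pixels), "R" (3x3) and "t" (3): a world point X has camera coordinates R X + t; the wrist camera has in their place "T_tool_cam" (4x4, takes a point from camera to tool coordinates, whose origin is the TCP and whose axes are the tool frame's). Camera axes: x right, y down, z forward; pixel columns grow to the right and rows downward; lengths in m; the calibration is good to about 2 mm. A picture is of the moment at which its call begins: read the wrist's pose just before it. camera_model takes no time and is no camera call.
- ctrl.hand_in(): hands the job in, once; it reports no verdict.
The state is a dict: "time": time; "q": joint angles; "qvel": joint speeds; "tau": joint torques, N m; "eef_pos": TCP position; "eef_rot": TCP orientation; "ft_force": force on the tool from outside, world axes, zero at the start; "moment": the same for the moment, N m; "width": finger opening in m.
Only numpy, scipy, OpenCV 4.12 (cv2) and the standard library are available. Lean on these libraries where they do the work, as an engineer would, in place of code of your own. Each camera call takes 0.05 s, during which the arm holds its last target. There are 200 camera calls.

## Task

With the fingertips, sweep the three loose brass weights across the hardboard shelf and over its open edge into the red tray beside it. Only push them: do not pick them up or lift them. Leave the jar cap, magnet and the other instruments, and the stoppers in the grey tray, standing where they are.

Things in the scene. Friction and masses are not known exactly. Their poses are not given: they have to be found in the camera images.
- weight_a_center (a point): one of three identical loose brass weights standing on the shelf: a disc 36 mm across and 14 mm thick with a small knob on top (14 mm across, 22 mm high overall), about 110 g. This point is on its axis, 7 mm above its underside.
- weight_b_center (a point): one of three identical loose brass weights standing on the shelf: a disc 36 mm across and 14 mm thick with a small knob on top (14 mm across, 22 mm high overall), about 110 g. This point is on its axis, 7 mm above its underside.
- weight_c_center (a point): one of three identical loose brass weights standing on the shelf: a disc 36 mm across and 14 mm thick with a small knob on top (14 mm across, 22 mm high overall), about 110 g. This point is on its axis, 7 mm above its underside.
- shelf: fixed brown hardboard board on green battens on the table. Origin at table height; top face 48 mm above it. Own frame: board x -165 to +235, y -180 to +180 mm. Green lips 12 mm wide, 11 mm high on the near (-x) and far edges; left and right (+-y) edges open. Weights: one near x = -120, two near x = +40 mm, those at least 100 mm apart along y; cap and magnet near x = -40, tools near x = +165 mm.
- tray_red: fixed red open tray standing on the table against either the left or the right open edge of the shelf, axes parallel to the shelf's, gap 2 mm. Outer 300 (x) by 120 (y) by 42 mm high, walls and floor 4 mm; its rim is 6 mm below the shelf's top. It spans the ends of both rows of weights. Origin: centre of its underside.
- tray_grey: fixed grey tray of the same size at the shelf's other open edge, holding two rubber stoppers. Not the target. Origin: centre of its underside.
- leyden_cap: loose Leyden jar cap: black round plug 36 mm across, brass top with a stem and ball, 43 mm high. A bystander. Origin: centre of its underside.
- magnet: loose bar magnet, half red half blue, 14 x 70 x 14 mm, long along its y. A bystander. Origin: centre of its underside.
- electrophorus: loose black ebonite electrophorus disc, 110 mm across, with a brass plate and an upright handle, 65 mm high in all. A bystander. Origin: centre of its underside.
- glass_rod: loose glass rod 12 mm thick, 150 mm long along its y, with two square 18 mm rubber collars. A bystander. Origin: centre of its underside.
- stopper_a: loose black rubber stopper in the grey tray, 36 mm across, 30 mm high. A bystander. Origin: centre of its underside.
- stopper_b: loose black rubber stopper in the grey tray, 36 mm across, 30 mm high. A bystander. Origin: centre of its underside.
Mind the look-alikes: they are no part of the job. Leave any purple look-alike of the part that bears weight_a_center alone.

How it is judged:
By the outcome, as a careful person would: the job done as asked, in the order asked, and still so for the second after the job is handed in, with the robot touching nothing.
It also fails if it takes over 58 s, if anything falls off the work surface, if the arm or the gripper's body presses on something with over 40 N, if the wrist force passes 120 N, or if a joint passes its speed limit or range.

## Working session

There is one attempt and no reset: what is moved stays moved. The work goes in short steps, Python scripts to look and compute and a shell command to move; the robot and the scene stay as the last step left them, time stands still between calls to the robot, and variables do not carry over. Pictures are saved under pics/ and viewed, about 8 in all and at most 12, crops included, and the job is handed in when it is done.

```bash
mkdir -p pics; cat > h.py <<'E'
import numpy as np, cv2
from bench import ctrl
def shot(name,fn):
    im,d=ctrl.camera(name); cv2.imwrite('pics/'+fn+'.png',im[:,:,::-1]); np.save('pics/'+fn+'.npy',d); return im,d
def world(name,d,u,v,r=1):
    m=ctrl.camera_model(name); z=np.median(d[v-r:v+r+1,u-r:u+r+1])
    p=np.array([(u-m['cx'])/m['fx']*z,(v-m['cy'])/m['fy']*z,z])
    return np.array(m['R']).T@(p-np.array(m['t']))
E
python3 - <<'E'
from h import *
for n in('top','scene'): 
    im,d=shot(n,n+'0')
    cv2.imwrite(f'pics/{n}0b.png',cv2.resize(im[:,:,::-1],(800,600),interpolation=cv2.INTER_CUBIC))
s=ctrl.read_state();print(s['time'],s['eef_pos'],s['eef_rot'],s['width'])
E
```

```text
0.1 [ 0.24888272 -0.4901859   0.20492968] [-1.79995100e+02  6.06504031e-02 -6.30841494e+01] 0.09404700739817416
```

View pics/top0b.png

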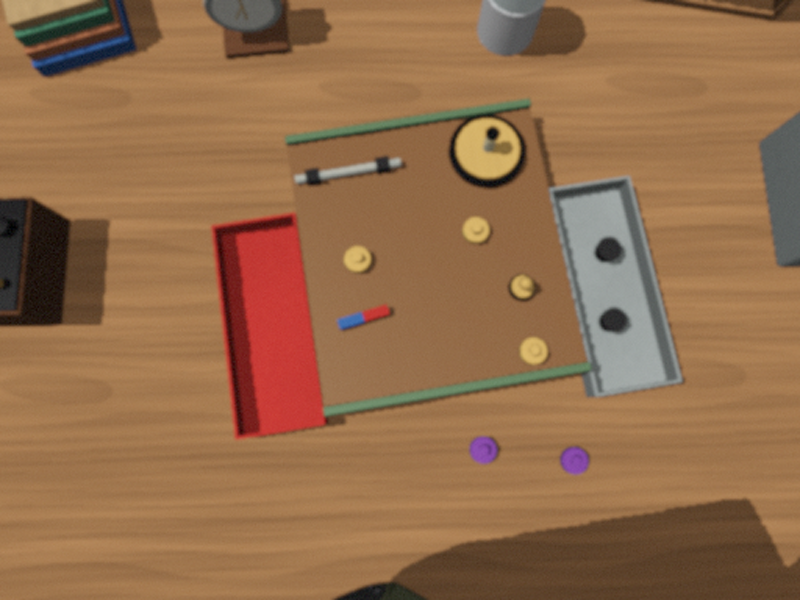

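View pics/scene0b.png

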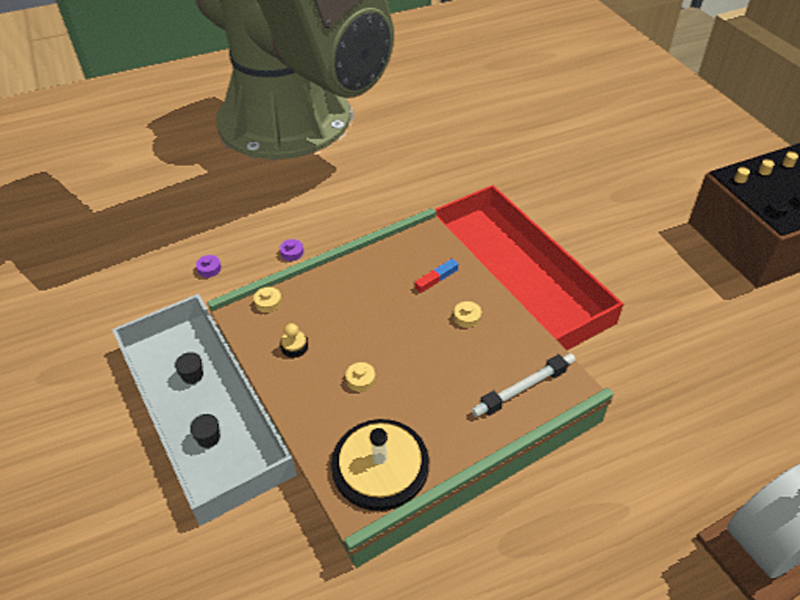

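The top view (800x600) shows the shelf with the red tray at its left edge (+y) and the grey tray at its right. There are three plain brass discs, at (358,259), (476,230) and (534,350).

Look-alikes:
- Cap: (522,287), with a black rim and a ball
- Electrophorus: (487,150)
- Purple discs on the table: (484,450) and (575,460)

The scene view agrees, with the discs at (467,314), (360,377) and (267,299). Next I'll measure and check close crops.

```bash
cat > m.py <<'E'
from h import *
k=512/800
def pts(name,P):
    d=np.load(f'pics/{name}0.npy'); return {n:world(name,d,round(u*k),round(v*k)) for n,(u,v) in P.items()}
T=pts('top',dict(w1=(358,259),w2=(476,230),w3=(534,350),cap=(522,287),magR=(388,312),magB=(343,323),
 lipFL=(291,139),lipFR=(527,104),lipNL=(328,410),lipNR=(586,369),traytop=(217,228),traybot=(239,433),floor=(270,330),board=(430,290)))
S=pts('scene',dict(w1=(467,320),w2=(360,382),w3=(267,303),cap=(292,333)))
for n,t in (('top',T),('scene',S)):
    for a,b in t.items(): print(n,a,b.round(4))
# refined centres: brass mask, projected to depth
m=ctrl.camera_model
for name,P in(('top',dict(w1=(358,259),w2=(476,230),w3=(534,350))),('scene',dict(w1=(467,314),w2=(360,377),w3=(267,299)))):
    im=cv2.imread(f'pics/{name}0.png');d=np.load(f'pics/{name}0.npy');hsv=cv2.cvtColor(im,cv2.COLOR_BGR2HSV)
    for n,(u,v) in P.items():
        u,v=round(u*k),round(v*k);Q=[]
        for y in range(v-14,v+15):
            for x in range(u-14,u+15):
                w=world(name,d,x,y,0)
                if .058<w[2]<.08 and d[y,x]>0: Q.append(w)
        Q=np.array(Q); mid=(Q.min(0)+Q.max(0))/2; print(name,n,len(Q),mid.round(4),np.ptp(Q,axis=0).round(4),'z',np.median(Q[:,2]).round(4))
a=T['lipNL']-T['lipNR'];b=T['lipFL']-T['lipFR'];c=T['traytop']-T['traybot']
print('angle of shelf y',[np.degrees(np.arctan2(-q[0],q[1])).round(2) for q in(a,b)],'tray x',np.degrees(np.arctan2(c[1],c[0])).round(2))
im=cv2.imread('pics/top0.png')[120:260,180:385]; cv2.imwrite('pics/crop.png',cv2.resize(im,(800,546),interpolation=cv2.INTER_CUBIC))
E
python3 m.py
```

```text
top w1 [0.6077 0.0706 0.0692]
top w2 [ 0.6455 -0.0922  0.0704]
top w3 [ 0.4791 -0.1605  0.0703]
top cap [ 0.5614 -0.1472  0.08  ]
top magR [0.5353 0.032  0.0602]
top magB [0.5216 0.0908 0.0617]
top lipFL [0.7902 0.1655 0.0578]
top lipFR [ 0.8364 -0.1757  0.0574]
top lipNL [0.409  0.1121 0.0598]
top lipNR [ 0.4537 -0.2302  0.0583]
top traytop [0.6673 0.2729 0.0346]
top traybot [0.3813 0.2344 0.0333]
top floor [0.5238 0.2013 0.0035]
top board [ 0.5667 -0.0266  0.0473]
scene w1 [0.6294 0.0648 0.0614]
scene w2 [ 0.6635 -0.0977  0.0621]
scene w3 [ 0.4957 -0.1644  0.0621]
scene cap [ 0.5779 -0.1524  0.0858]
top w1 210 [0.6125 0.0711 0.0654] [0.0359 0.0343 0.0143] z 0.0622
top w2 206 [ 0.6495 -0.0925  0.0655] [0.0347 0.0327 0.0143] z 0.0623
top w3 262 [ 0.4737 -0.1674  0.0663] [0.0465 0.0466 0.0165] z 0.0617Traceback (most recent call last):
  File "m.py", line 18, in <module>
    w=world(name,d,x,y,0)
  File "h.py", line 6, in world
    m=ctrl.camera_model(name); z=np.median(d[v-r:v+r+1,u-r:u+r+1])
ValueError: time passes only in moves, steps and waits
```

```bash
cat > h.py <<'E'
import numpy as np, cv2, functools
from bench import ctrl
model=functools.lru_cache(None)(lambda n: ctrl.camera_model(n))
def shot(name,fn):
    im,d=ctrl.camera(name); cv2.imwrite('pics/'+fn+'.png',im[:,:,::-1]); np.save('pics/'+fn+'.npy',d); return im,d
def world(name,d,u,v,r=1):
    m=model(name); z=np.median(d[v-r:v+r+1,u-r:u+r+1])
    p=np.array([(u-m['cx'])/m['fx']*z,(v-m['cy'])/m['fy']*z,z])
    return np.array(m['R']).T@(p-np.array(m['t']))
E
sed -i 's/u-14,u+15/u-13,u+14/;s/v-14,v+15/v-13,v+14/;s/if .058<w/if np.hypot(*(w-c0)[:2])<.024 and .058<w/;s/;Q=\[\]/;Q=[];c0=world(name,d,u,v)/' m.py
python3 m.py | tail -8
```

```text
scene cap [ 0.5779 -0.1524  0.0858]
top w1 210 [0.6125 0.0711 0.0654] [0.0359 0.0343 0.0143] z 0.0622
top w2 206 [ 0.6495 -0.0925  0.0655] [0.0347 0.0327 0.0143] z 0.0623
top w3 232 [ 0.4801 -0.1617  0.0663] [0.0337 0.0353 0.0164] z 0.0623
scene w1 196 [0.615  0.0701 0.065 ] [0.0351 0.0346 0.0134] z 0.0623
scene w2 236 [ 0.6531 -0.0943  0.0657] [0.0365 0.0344 0.0151] z 0.0626
scene w3 183 [ 0.4845 -0.1629  0.0651] [0.0353 0.0344 0.0136] z 0.0627
angle of shelf y [np.float64(7.43), np.float64(7.71)] tray x 7.68
```

View pics/crop.png

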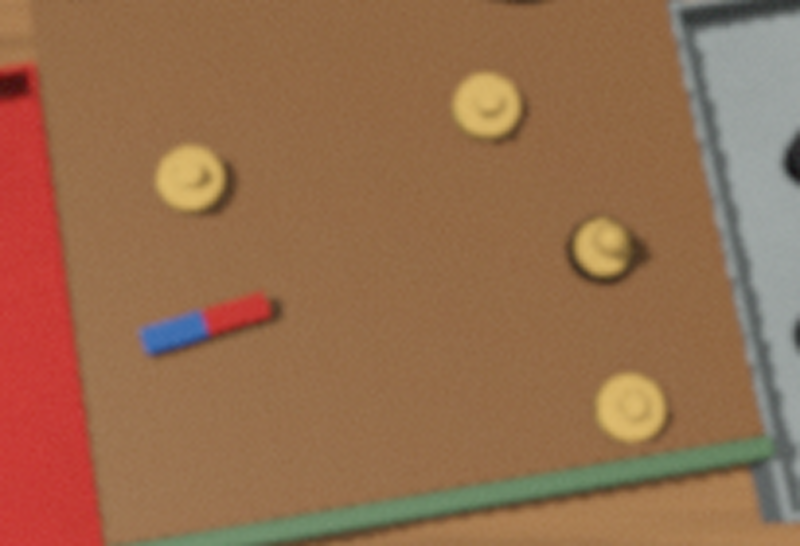

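The crop shows the three plain discs at (190,178), (487,105) and (631,408), each with a knob. The black-rimmed cap with its ball is at (602,247). Both views put the disc tops at z = 0.062, which matches the description.

Shelf yaw is about 7.6° and its origin about (0.588, -0.0365). I'll order the pushes w1, w2, w3, with the fingers cradling the disc and tool x along shelf x.

```bash
python3 -m pendant '[{"dx":-0.15,"dy":-0.28,"dz":0,"yaw":-70.7,"grip":0.57},{"dx":-0.15,"dy":-0.28,"dz":0,"yaw":-70.7,"grip":0.57},{"dx":-0.15,"dy":-0.28,"dz":0,"yaw":-70.7,"grip":0.57},{"dx":-0.15,"dy":-0.28,"dz":0,"yaw":-70.7,"grip":0.57},{"dx":-0.15,"dy":-0.28,"dz":0,"yaw":-70.7,"grip":0.57},{"dx":-0.15,"dy":-0.28,"dz":0,"yaw":-70.7,"grip":0.57},{"dx":-0.15,"dy":-0.28,"dz":0,"yaw":-70.7,"grip":0.57},{"dx":-0.15,"dy":-0.28,"dz":0,"yaw":-70.7,"grip":0.57},{"dx":-0.15,"dy":-0.28,"dz":0,"yaw":-70.7,"grip":0.57},{"dx":-0.15,"dy":-0.28,"dz":0,"yaw":-70.7,"grip":0.57}]' 20
cat > sh.py <<'E'
from bench import ctrl; import numpy as np
s=ctrl.read_state();p=np.array(s['eef_pos']);d=p-[.588,-.0365,0];c,n=np.cos(np.radians(7.6)),np.sin(np.radians(7.6))
print('t',s['time'],'pos',p.round(4),'shelf',round(d[0]*c+d[1]*n,4),round(-d[0]*n+d[1]*c,4),'rot',np.round(s['eef_rot'],2),'w',s['width'],'F',np.round(s['ft_force'],1))
yaw=np.radians(s['eef_rot'][2])
for k,(a,b) in dict(w1=(.613,.0706),w2=(.651,-.0934),w3=(.482,-.1623)).items():
    # target tool 40 mm before the disc centre along shelf y
    q=np.array([a+n*.04,b-c*.04])-p[:2]; print(k,'dx',(q@[np.cos(yaw),np.sin(yaw)]).round(4),'dy',(q@[np.sin(yaw),-np.cos(yaw)]).round(4))
E
python3 sh.py
```

```text
time: 0.93
eef_pos: [0.4314, -0.2284, 0.2052]
eef_rot: [-180.0, 0.0, 8.1]
ft_force: [-0.0, 0.7, 0.4]
width: 0.0306
t 0.9333 pos [ 0.4314 -0.2284  0.2052] shelf -0.1806 -0.1695 rot [-1.7998e+02  2.0000e-02  8.1500e+00] w 0.030628058071616962 F [-0.   0.7  0.4]
w1 dx 0.2218 dy -0.2303
w2 dx 0.2361 dy -0.0625
w3 dx 0.0591 dy -0.0183
```

```bash
python3 -m pendant '[{"dx":0.222,"dy":-0.23,"dz":0,"yaw":0,"grip":0.57},{"dx":0.222,"dy":-0.23,"dz":0,"yaw":0,"grip":0.57},{"dx":0.222,"dy":-0.23,"dz":0,"yaw":0,"grip":0.57},{"dx":0.222,"dy":-0.23,"dz":0,"yaw":0,"grip":0.57},{"dx":0.222,"dy":-0.23,"dz":0,"yaw":0,"grip":0.57},{"dx":0.222,"dy":-0.23,"dz":0,"yaw":0,"grip":0.57},{"dx":0.222,"dy":-0.23,"dz":0,"yaw":0,"grip":0.57},{"dx":0.222,"dy":-0.23,"dz":0,"yaw":0,"grip":0.57},{"dx":0.222,"dy":-0.23,"dz":0.03,"yaw":0,"grip":0.57},{"dx":0.222,"dy":-0.23,"dz":0.06,"yaw":0,"grip":0.57}]'; python3 sh.py
```

```text
time: 1.77
eef_pos: [0.6213, 0.0292, 0.1451]
eef_rot: [180.0, -0.1, 7.8]
ft_force: [0.8, -0.3, -0.6]
width: 0.0202
t 1.7667 pos [0.6213 0.0292 0.1451] shelf 0.0417 0.0607 rot [ 1.7998e+02 -1.3000e-01  7.7600e+00] w 0.020248014233071373 F [ 0.8 -0.3 -0.6]
w1 dx -0.0027 dy -0.0022
w2 dx 0.0128 dy 0.1655
w3 dx -0.164 dy 0.2109
```

Next, descend to z ≈ 0.053 and check with one wrist picture.

```bash
python3 -m pendant '[{"dx":-0.003,"dy":0,"dz":0.02,"yaw":0,"grip":0.57},{"dx":-0.003,"dy":0,"dz":0.035,"yaw":0,"grip":0.57},{"dx":-0.003,"dy":0,"dz":0.05,"yaw":0,"grip":0.57},{"dx":-0.003,"dy":0,"dz":0.065,"yaw":0,"grip":0.57},{"dx":-0.003,"dy":0,"dz":0.075,"yaw":0,"grip":0.57},{"dx":-0.003,"dy":0,"dz":0.082,"yaw":0,"grip":0.57},{"dx":-0.003,"dy":0,"dz":0.088,"yaw":0,"grip":0.57},{"dx":-0.003,"dy":0,"dz":0.092,"yaw":0,"grip":0.57},{"dx":-0.003,"dy":0,"dz":0.092,"yaw":0,"grip":0.57},{"dx":-0.003,"dy":0,"dz":0.092,"yaw":0,"grip":0.57}]'; python3 sh.py
python3 - <<'E'
from h import *
shot('wrist','w1'); im,_=shot('scene','s1')
cv2.imwrite('pics/s1c.png',cv2.resize(im[130:330,100:400,::-1],(780,520),interpolation=cv2.INTER_CUBIC))
E
```

```text
time: 2.6
eef_pos: [0.6175, 0.0271, 0.0538]
eef_rot: [180.0, -0.0, 7.6]
ft_force: [0.5, 0.2, 0.7]
width: 0.0202
t 2.6 pos [0.6175 0.0271 0.0538] shelf 0.0377 0.0591 rot [ 1.80e+02 -2.00e-02  7.62e+00] w 0.020204891777989988 F [0.5 0.2 0.7]
w1 dx 0.0013 dy -0.0037
w2 dx 0.0172 dy 0.1639
w3 dx -0.1594 dy 0.2098
```

View pics/s1c.png

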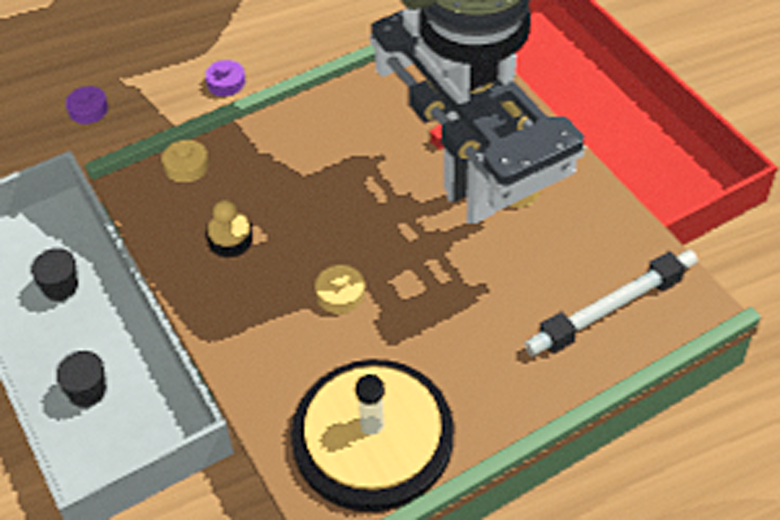

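View pics/w1.png

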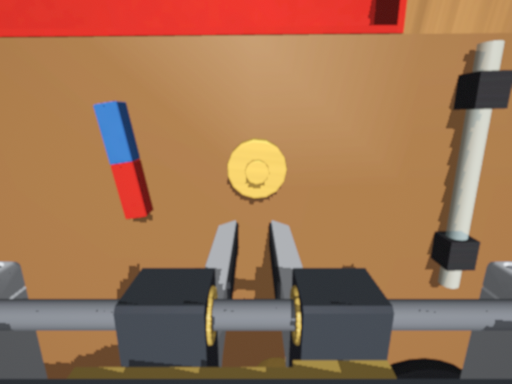

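The wrist view shows the disc at (257,170), centred between the fingertips at (237,222) and (272,222), with the magnet and rod well clear to either side. Now I'll push w1.

```bash
python3 -m pendant '[{"dx":0.001,"dy":-0.005,"dz":0,"yaw":0,"grip":0.57},{"dx":0.001,"dy":-0.011,"dz":0,"yaw":0,"grip":0.57},{"dx":0.001,"dy":-0.018,"dz":0,"yaw":0,"grip":0.57},{"dx":0.001,"dy":-0.026,"dz":0,"yaw":0,"grip":0.57},{"dx":0.001,"dy":-0.034,"dz":0,"yaw":0,"grip":0.57},{"dx":0.001,"dy":-0.042,"dz":0,"yaw":0,"grip":0.57},{"dx":0.001,"dy":-0.05,"dz":0,"yaw":0,"grip":0.57},{"dx":0.001,"dy":-0.058,"dz":0,"yaw":0,"grip":0.57},{"dx":0.001,"dy":-0.066,"dz":0,"yaw":0,"grip":0.57},{"dx":0.001,"dy":-0.074,"dz":0,"yaw":0,"grip":0.57}]'; python3 -m pendant '[{"dx":0,"dy":-0.008,"dz":0,"yaw":0,"grip":0.57},{"dx":0,"dy":-0.016,"dz":0,"yaw":0,"grip":0.57},{"dx":0,"dy":-0.024,"dz":0,"yaw":0,"grip":0.57},{"dx":0,"dy":-0.032,"dz":0,"yaw":0,"grip":0.57},{"dx":0,"dy":-0.04,"dz":0,"yaw":0,"grip":0.57},{"dx":0,"dy":-0.048,"dz":0,"yaw":0,"grip":0.57},{"dx":0,"dy":-0.056,"dz":0,"yaw":0,"grip":0.57},{"dx":0,"dy":-0.064,"dz":0,"yaw":0,"grip":0.57},{"dx":0,"dy":-0.072,"dz":0,"yaw":0,"grip":0.57},{"dx":0,"dy":-0.076,"dz":0,"yaw":0,"grip":0.57}]'; python3 sh.py
python3 - <<'E'
from h import *
shot('wrist','w2')
E
```

```text
time: 3.53
eef_pos: [0.6084, 0.1014, 0.0535]
eef_rot: [180.0, -0.0, 7.6]
ft_force: [-0.2, -1.0, 0.9]
width: 0.0203
time: 4.37
eef_pos: [0.5982, 0.1771, 0.0534]
eef_rot: [-180.0, 0.0, 7.7]
ft_force: [-0.1, 0.4, 0.2]
width: 0.0203
t 4.3667 pos [0.5982 0.1771 0.0534] shelf 0.0384 0.2104 rot [-179.99    0.      7.65] w 0.020261941756275676 F [-0.1  0.4  0.2]
w1 dx 0.0004 dy 0.1475
w2 dx 0.0163 dy 0.3151
w3 dx -0.1604 dy 0.3609
```

View pics/w2.png

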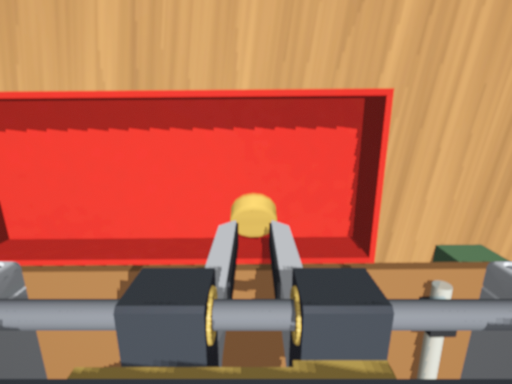

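w1 is in the tray at (254,215), tipped over the edge. Lift off and go behind w2.

```bash
python3 -m pendant '[{"dx":0,"dy":0,"dz":-0.03,"yaw":0,"grip":0.57},{"dx":0,"dy":0,"dz":-0.06,"yaw":0,"grip":0.57},{"dx":0.016,"dy":0.04,"dz":-0.08,"yaw":0,"grip":0.57},{"dx":0.016,"dy":0.08,"dz":-0.08,"yaw":0,"grip":0.57},{"dx":0.016,"dy":0.12,"dz":-0.08,"yaw":0,"grip":0.57},{"dx":0.016,"dy":0.16,"dz":-0.08,"yaw":0,"grip":0.57},{"dx":0.016,"dy":0.2,"dz":-0.08,"yaw":0,"grip":0.57},{"dx":0.016,"dy":0.24,"dz":-0.08,"yaw":0,"grip":0.57},{"dx":0.016,"dy":0.28,"dz":-0.08,"yaw":0,"grip":0.57},{"dx":0.016,"dy":0.315,"dz":-0.08,"yaw":0,"grip":0.57}]'; python3 -m pendant '[{"dx":0,"dy":0,"dz":0,"yaw":0,"grip":0.57},{"dx":0,"dy":0,"dz":0.02,"yaw":0,"grip":0.57},{"dx":0,"dy":0,"dz":0.035,"yaw":0,"grip":0.57},{"dx":0,"dy":0,"dz":0.05,"yaw":0,"grip":0.57},{"dx":0,"dy":0,"dz":0.06,"yaw":0,"grip":0.57},{"dx":0,"dy":0,"dz":0.068,"yaw":0,"grip":0.57},{"dx":0,"dy":0,"dz":0.075,"yaw":0,"grip":0.57},{"dx":0,"dy":0,"dz":0.08,"yaw":0,"grip":0.57},{"dx":0,"dy":0,"dz":0.08,"yaw":0,"grip":0.57},{"dx":0,"dy":0,"dz":0.08,"yaw":0,"grip":0.57}]'; python3 sh.py
python3 - <<'E'
from h import *
shot('wrist','w3')
E
```

```text
time: 5.25
eef_pos: [0.6559, -0.137, 0.1335]
eef_rot: [180.0, -0.0, 7.6]
ft_force: [1.0, -0.1, -0.8]
width: 0.0203
time: 6.08
eef_pos: [0.6562, -0.1342, 0.0537]
eef_rot: [180.0, -0.0, 7.6]
ft_force: [1.0, -0.4, 0.1]
width: 0.0201
t 6.0833 pos [ 0.6562 -0.1342  0.0537] shelf 0.0547 -0.1058 rot [ 1.7999e+02 -2.0000e-02  7.6200e+00] w 0.020059085493797663 F [ 1.  -0.4  0.1]
w1 dx -0.0157 dy -0.1687
w2 dx 0.0002 dy -0.0011
w3 dx -0.1764 dy 0.0448
```

View pics/w3.png

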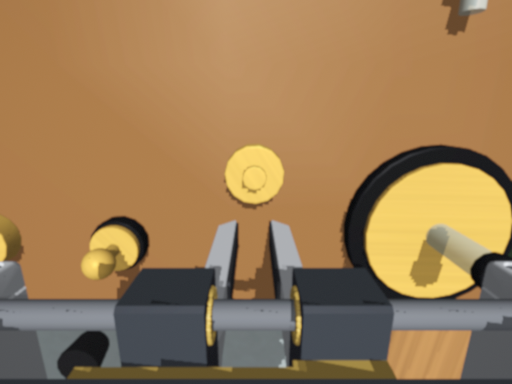

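w2 is at (254,175), centred ahead of the fingers. I'll push it with a slight +x slant so it lands beside w1 rather than on top of it. The rod and tray end stay clear.

```bash
python3 -m pendant '[{"dx":0,"dy":-0.005,"dz":0,"yaw":0,"grip":0.57},{"dx":0,"dy":-0.011,"dz":0,"yaw":0,"grip":0.57},{"dx":0,"dy":-0.019,"dz":0,"yaw":0,"grip":0.57},{"dx":0.001,"dy":-0.028,"dz":0,"yaw":0,"grip":0.57},{"dx":0.002,"dy":-0.037,"dz":0,"yaw":0,"grip":0.57},{"dx":0.003,"dy":-0.046,"dz":0,"yaw":0,"grip":0.57},{"dx":0.004,"dy":-0.055,"dz":0,"yaw":0,"grip":0.57},{"dx":0.005,"dy":-0.064,"dz":0,"yaw":0,"grip":0.57},{"dx":0.006,"dy":-0.073,"dz":0,"yaw":0,"grip":0.57},{"dx":0.007,"dy":-0.082,"dz":0,"yaw":0,"grip":0.57}]'; python3 -m pendant '[{"dx":0.001,"dy":-0.009,"dz":0,"yaw":0,"grip":0.57},{"dx":0.002,"dy":-0.018,"dz":0,"yaw":0,"grip":0.57},{"dx":0.003,"dy":-0.027,"dz":0,"yaw":0,"grip":0.57},{"dx":0.004,"dy":-0.036,"dz":0,"yaw":0,"grip":0.57},{"dx":0.005,"dy":-0.045,"dz":0,"yaw":0,"grip":0.57},{"dx":0.006,"dy":-0.054,"dz":0,"yaw":0,"grip":0.57},{"dx":0.007,"dy":-0.063,"dz":0,"yaw":0,"grip":0.57},{"dx":0.008,"dy":-0.072,"dz":0,"yaw":0,"grip":0.57},{"dx":0.009,"dy":-0.081,"dz":0,"yaw":0,"grip":0.57},{"dx":0.01,"dy":-0.09,"dz":0,"yaw":0,"grip":0.57}]'; python3 -m pendant '[{"dx":0.001,"dy":-0.009,"dz":0,"yaw":0,"grip":0.57},{"dx":0.002,"dy":-0.018,"dz":0,"yaw":0,"grip":0.57},{"dx":0.003,"dy":-0.027,"dz":0,"yaw":0,"grip":0.57},{"dx":0.004,"dy":-0.036,"dz":0,"yaw":0,"grip":0.57},{"dx":0.005,"dy":-0.045,"dz":0,"yaw":0,"grip":0.57},{"dx":0.006,"dy":-0.054,"dz":0,"yaw":0,"grip":0.57},{"dx":0.007,"dy":-0.063,"dz":0,"yaw":0,"grip":0.57},{"dx":0.008,"dy":-0.072,"dz":0,"yaw":0,"grip":0.57},{"dx":0.009,"dy":-0.081,"dz":0,"yaw":0,"grip":0.57},{"dx":0.01,"dy":-0.088,"dz":0,"yaw":0,"grip":0.57}]'; python3 -m pendant '[{"dx":0,"dy":-0.008,"dz":0,"yaw":0,"grip":0.57},{"dx":0,"dy":-0.016,"dz":0,"yaw":0,"grip":0.57},{"dx":0,"dy":-0.024,"dz":0,"yaw":0,"grip":0.57},{"dx":0,"dy":-0.032,"dz":0,"yaw":0,"grip":0.57},{"dx":0,"dy":-0.04,"dz":0,"yaw":0,"grip":0.57},{"dx":0,"dy":-0.048,"dz":0,"yaw":0,"grip":0.57},{"dx":0,"dy":-0.054,"dz":0,"yaw":0,"grip":0.57},{"dx":0,"dy":-0.056,"dz":0,"yaw":0,"grip":0.57},{"dx":0,"dy":-0.056,"dz":-0.03,"yaw":0,"grip":0.57},{"dx":0,"dy":-0.056,"dz":-0.06,"yaw":0,"grip":0.57}]'; python3 sh.py
python3 - <<'E'
from h import *
shot('wrist','w4')
E
```

```text
time: 6.97
eef_pos: [0.6521, -0.051, 0.0535]
eef_rot: [180.0, -0.0, 7.6]
ft_force: [-0.1, -1.9, 1.6]
width: 0.0204
time: 7.8
eef_pos: [0.6501, 0.0394, 0.0535]
eef_rot: [180.0, -0.0, 7.6]
ft_force: [0.7, -2.0, 2.0]
width: 0.0199
time: 8.63
eef_pos: [0.6483, 0.1282, 0.0534]
eef_rot: [-180.0, 0.0, 7.6]
ft_force: [0.4, -1.6, 0.7]
width: 0.0202
time: 9.47
eef_pos: [0.64, 0.1825, 0.1125]
eef_rot: [180.0, 0.2, 7.6]
ft_force: [1.3, -0.6, 0.4]
width: 0.0202
t 9.4667 pos [0.64   0.1825 0.1125] shelf 0.0805 0.2102 rot [179.98   0.22   7.62] w 0.02016733384998431 F [ 1.3 -0.6  0.4]
w1 dx -0.0416 dy 0.1474
w2 dx -0.0257 dy 0.315
w3 dx -0.2023 dy 0.3608
```

View pics/w4.png

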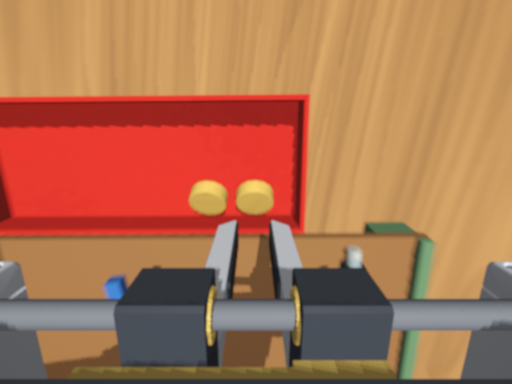

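Both weights lie in the red tray, at (208,197) and (255,197). On to w3, crossing above the cap at z ≈ 0.15.

```bash
python3 -m pendant '[{"dx":0,"dy":0,"dz":-0.035,"yaw":0,"grip":0.57},{"dx":-0.02,"dy":0.036,"dz":-0.035,"yaw":0,"grip":0.57},{"dx":-0.04,"dy":0.072,"dz":-0.035,"yaw":0,"grip":0.57},{"dx":-0.06,"dy":0.108,"dz":-0.035,"yaw":0,"grip":0.57},{"dx":-0.08,"dy":0.144,"dz":-0.035,"yaw":0,"grip":0.57},{"dx":-0.1,"dy":0.18,"dz":-0.035,"yaw":0,"grip":0.57},{"dx":-0.12,"dy":0.216,"dz":-0.035,"yaw":0,"grip":0.57},{"dx":-0.14,"dy":0.252,"dz":-0.035,"yaw":0,"grip":0.57},{"dx":-0.16,"dy":0.288,"dz":-0.035,"yaw":0,"grip":0.57},{"dx":-0.18,"dy":0.324,"dz":-0.035,"yaw":0,"grip":0.57}]'; python3 -m pendant '[{"dx":-0.02,"dy":0.036,"dz":0,"yaw":0,"grip":0.57},{"dx":-0.02,"dy":0.036,"dz":0,"yaw":0,"grip":0.57},{"dx":-0.02,"dy":0.036,"dz":0.02,"yaw":0,"grip":0.57},{"dx":-0.02,"dy":0.036,"dz":0.035,"yaw":0,"grip":0.57},{"dx":-0.02,"dy":0.036,"dz":0.05,"yaw":0,"grip":0.57},{"dx":-0.02,"dy":0.036,"dz":0.06,"yaw":0,"grip":0.57},{"dx":-0.02,"dy":0.036,"dz":0.065,"yaw":0,"grip":0.57},{"dx":-0.02,"dy":0.036,"dz":0.065,"yaw":0,"grip":0.57},{"dx":-0.02,"dy":0.036,"dz":0.065,"yaw":0,"grip":0.57},{"dx":-0.02,"dy":0.036,"dz":0.065,"yaw":0,"grip":0.57}]'; python3 sh.py
python3 - <<'E'
from h import *
shot('wrist','w5')
E
```

```text
time: 10.35
eef_pos: [0.5044, -0.1642, 0.1487]
eef_rot: [180.0, -0.0, 7.6]
ft_force: [1.5, 0.4, -0.7]
width: 0.0201
time: 11.18
eef_pos: [0.4908, -0.2008, 0.0842]
eef_rot: [180.0, -0.1, 7.6]
ft_force: [0.3, -0.4, 0.3]
width: 0.0202
t 11.1833 pos [ 0.4908 -0.2008  0.0842] shelf -0.1181 -0.15 rot [ 1.7996e+02 -6.0000e-02  7.6200e+00] w 0.020206831716527547 F [ 0.3 -0.4  0.3]
w1 dx 0.1571 dy -0.2128
w2 dx 0.173 dy -0.0452
w3 dx -0.0037 dy 0.0006
```

View pics/w5.png

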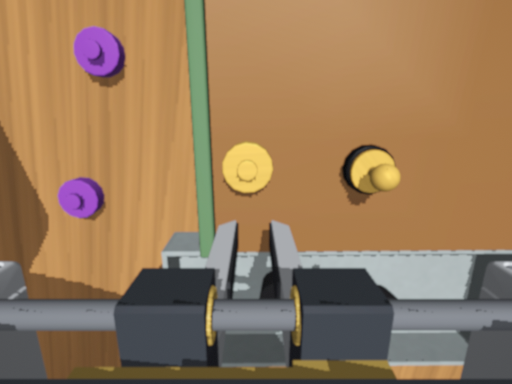

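w3 is at (247,168), about 3–4 mm left of centre. The purple look-alikes are off the shelf at (98,52) and (80,198). I'll descend with dx -0.003 and a slightly narrower gap for lip clearance, then push.

```bash
python3 -m pendant '[{"dx":-0.003,"dy":0,"dz":0,"yaw":0,"grip":0.68},{"dx":-0.003,"dy":0,"dz":0,"yaw":0,"grip":0.68},{"dx":-0.003,"dy":0,"dz":0.01,"yaw":0,"grip":0.68},{"dx":-0.003,"dy":0,"dz":0.02,"yaw":0,"grip":0.68},{"dx":-0.003,"dy":0,"dz":0.027,"yaw":0,"grip":0.68},{"dx":-0.003,"dy":0,"dz":0.031,"yaw":0,"grip":0.68},{"dx":-0.003,"dy":0,"dz":0.031,"yaw":0,"grip":0.68},{"dx":-0.003,"dy":-0.004,"dz":0.031,"yaw":0,"grip":0.68},{"dx":-0.003,"dy":-0.01,"dz":0.031,"yaw":0,"grip":0.68},{"dx":-0.003,"dy":-0.018,"dz":0.031,"yaw":0,"grip":0.68}]'; python3 -m pendant '[{"dx":0,"dy":-0.009,"dz":0,"yaw":0,"grip":0.68},{"dx":0,"dy":-0.018,"dz":0,"yaw":0,"grip":0.68},{"dx":0,"dy":-0.027,"dz":0,"yaw":0,"grip":0.68},{"dx":0,"dy":-0.036,"dz":0,"yaw":0,"grip":0.68},{"dx":0,"dy":-0.045,"dz":0,"yaw":0,"grip":0.68},{"dx":0,"dy":-0.054,"dz":0,"yaw":0,"grip":0.68},{"dx":0,"dy":-0.063,"dz":0,"yaw":0,"grip":0.68},{"dx":0,"dy":-0.072,"dz":0,"yaw":0,"grip":0.68},{"dx":0,"dy":-0.081,"dz":0,"yaw":0,"grip":0.68},{"dx":0,"dy":-0.09,"dz":0,"yaw":0,"grip":0.68}]'; python3 sh.py
python3 - <<'E'
from h import *
shot('wrist','w6')
E
```

```text
time: 12.07
eef_pos: [0.4851, -0.1829, 0.0527]
eef_rot: [180.0, -0.0, 7.6]
ft_force: [-0.8, -0.8, 0.1]
width: 0.015
time: 12.9
eef_pos: [0.473, -0.0932, 0.0525]
eef_rot: [180.0, -0.0, 7.6]
ft_force: [0.0, -1.7, 1.5]
width: 0.0151
t 12.9 pos [ 0.473  -0.0932  0.0525] shelf -0.1215 -0.041 rot [ 1.80e+02 -1.00e-02  7.62e+00] w 0.015127353331775489 F [ 0.  -1.7  1.5]
w1 dx 0.1604 dy -0.1038
w2 dx 0.1764 dy 0.0638
w3 dx -0.0003 dy 0.1097
```

View pics/w6.png

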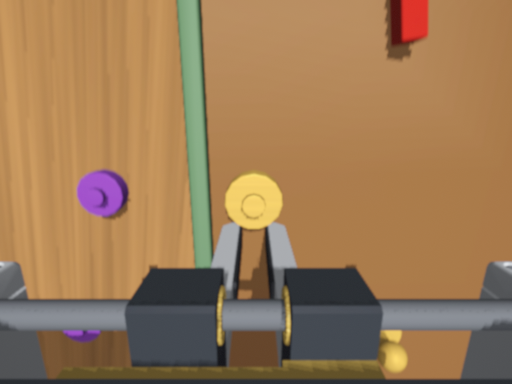

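w3 sits cradled at (254,200), clear of the lip and magnet. Continue the push for another 0.25 m.

```bash
python3 -m pendant '[{"dx":0,"dy":-0.009,"dz":0,"yaw":0,"grip":0.68},{"dx":0,"dy":-0.018,"dz":0,"yaw":0,"grip":0.68},{"dx":0,"dy":-0.027,"dz":0,"yaw":0,"grip":0.68},{"dx":0,"dy":-0.036,"dz":0,"yaw":0,"grip":0.68},{"dx":0,"dy":-0.045,"dz":0,"yaw":0,"grip":0.68},{"dx":0,"dy":-0.054,"dz":0,"yaw":0,"grip":0.68},{"dx":0,"dy":-0.063,"dz":0,"yaw":0,"grip":0.68},{"dx":0,"dy":-0.072,"dz":0,"yaw":0,"grip":0.68},{"dx":0,"dy":-0.081,"dz":0,"yaw":0,"grip":0.68},{"dx":0,"dy":-0.09,"dz":0,"yaw":0,"grip":0.68}]';python3 -m pendant '[{"dx":0,"dy":-0.009,"dz":0,"yaw":0,"grip":0.68},{"dx":0,"dy":-0.018,"dz":0,"yaw":0,"grip":0.68},{"dx":0,"dy":-0.027,"dz":0,"yaw":0,"grip":0.68},{"dx":0,"dy":-0.036,"dz":0,"yaw":0,"grip":0.68},{"dx":0,"dy":-0.045,"dz":0,"yaw":0,"grip":0.68},{"dx":0,"dy":-0.054,"dz":0,"yaw":0,"grip":0.68},{"dx":0,"dy":-0.063,"dz":0,"yaw":0,"grip":0.68},{"dx":0,"dy":-0.072,"dz":0,"yaw":0,"grip":0.68},{"dx":0,"dy":-0.081,"dz":0,"yaw":0,"grip":0.68},{"dx":0,"dy":-0.09,"dz":0,"yaw":0,"grip":0.68}]';python3 -m pendant '[{"dx":0,"dy":-0.009,"dz":0,"yaw":0,"grip":0.68},{"dx":0,"dy":-0.018,"dz":0,"yaw":0,"grip":0.68},{"dx":0,"dy":-0.027,"dz":0,"yaw":0,"grip":0.68},{"dx":0,"dy":-0.036,"dz":0,"yaw":0,"grip":0.68},{"dx":0,"dy":-0.045,"dz":0,"yaw":0,"grip":0.68},{"dx":0,"dy":-0.054,"dz":0,"yaw":0,"grip":0.68},{"dx":0,"dy":-0.063,"dz":0,"yaw":0,"grip":0.68},{"dx":0,"dy":-0.07,"dz":0,"yaw":0,"grip":0.68},{"dx":0,"dy":-0.07,"dz":0,"yaw":0,"grip":0.68},{"dx":0,"dy":-0.07,"dz":-0.02,"yaw":0,"grip":0.68}]'; python3 -m pendant '[{"dx":0,"dy":0,"dz":-0.04,"yaw":0,"grip":0.68},{"dx":0,"dy":0,"dz":-0.08,"yaw":0,"grip":0.68},{"dx":0,"dy":0,"dz":-0.12,"yaw":0,"grip":0.68},{"dx":0,"dy":-0.04,"dz":-0.15,"yaw":0,"grip":0.68},{"dx":0,"dy":-0.08,"dz":-0.15,"yaw":0,"grip":0.68},{"dx":0,"dy":-0.12,"dz":-0.15,"yaw":0,"grip":0.68},{"dx":0,"dy":-0.16,"dz":-0.15,"yaw":0,"grip":0.68},{"dx":0,"dy":-0.16,"dz":-0.15,"yaw":0,"grip":0.68},{"dx":0,"dy":-0.16,"dz":-0.15,"yaw":0,"grip":0.68},{"dx":0,"dy":-0.16,"dz":-0.15,"yaw":0,"grip":0.68}]';python3 sh.py
python3 - <<'E'
from h import *
for n in('top','scene'): shot(n,n+'9')
a=cv2.imread('pics/top9.png')[60:290,120:450];b=cv2.imread('pics/scene9.png')[110:370,60:420]
cv2.imwrite('pics/end.png',np.vstack([cv2.resize(a,(430,300)),cv2.resize(b,(430,300))]))
E
```

```text
time: 13.78
eef_pos: [0.461, -0.004, 0.0524]
eef_rot: [-180.0, 0.0, 7.6]
ft_force: [0.2, -0.9, -0.9]
width: 0.0149
time: 14.62
eef_pos: [0.4491, 0.0852, 0.0525]
eef_rot: [-180.0, -0.0, 7.6]
ft_force: [0.1, -0.6, 0.7]
width: 0.0151
time: 15.45
eef_pos: [0.4382, 0.1536, 0.07]
eef_rot: [180.0, 0.3, 7.7]
ft_force: [0.7, -0.4, -0.5]
width: 0.0149
time: 16.28
eef_pos: [0.4188, 0.3118, 0.2221]
eef_rot: [180.0, 0.0, 7.6]
ft_force: [0.6, 0.1, 0.2]
width: 0.0152
t 16.2833 pos [0.4188 0.3118 0.2221] shelf -0.1217 0.3677 rot [1.7997e+02 3.0000e-02 7.6400e+00] w 0.015167260977854414 F [0.6 0.1 0.2]
w1 dx 0.1604 dy 0.3049
w2 dx 0.1763 dy 0.4725
w3 dx -0.0004 dy 0.5183
```

View pics/end.png

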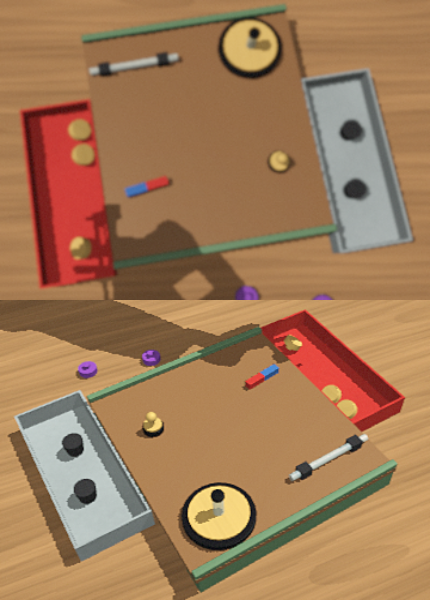

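All three weights are in the red tray, at (79,130), (83,154) and (80,247), and the shelf is otherwise as it was. One last numeric check, then I'll hand in.

```bash
python3 - <<'E'
from h import *
d0,d=np.load('pics/top0.npy'),np.load('pics/top9.npy')
for n,(u,v) in dict(w1=(79,130),w2=(83,154),w3=(80,247)).items(): print(n,world('top',d,round(120+u*330/430),round(60+v*230/300)).round(3))
k=.64
for n,(u,v) in dict(cap=(522,287),magR=(388,312),magB=(343,323),el=(487,150),rod=(350,172),sa=(608,250),sb=(613,320)).items():
    u,v=round(u*k),round(v*k);e=abs(d-d0)[v-12:v+13,u-12:u+13];print(n,'px changed >4mm:',int((e>.004).sum()))
ctrl.hand_in();print('t',ctrl.read_state()['time'])
E
```

```text
w1 [0.635 0.18  0.028]
w2 [0.594 0.173 0.026]
w3 [0.438 0.177 0.029]
cap px changed >4mm: 29
magR px changed >4mm: 29
magB px changed >4mm: 19
el px changed >4mm: 40
rod px changed >4mm: 35
sa px changed >4mm: 26
sb px changed >4mm: 38
the job is handed in; nothing more can be done
the job is handed in; nothing more can be done
```

I swept all three brass weights over the shelf's left edge into the red tray, only pushing them with the slightly open fingertips. The job was handed in at about 16.5 s.

**Last checks:**
- **Weights:** the final top and scene views show all three in the red tray. Measured points on them are at about z = 0.026–0.029 m, below the 0.042 m rim. They tipped as they went over, so they may be lying tilted or upside down.
- **Arm:** it finished raised about 0.22 m above the table, touching nothing. Wrist force readings at the end of each move stayed at about 3 N or less.
- **Other objects:** the cap, magnet, electrophorus, rod, stoppers and purple look-alikes look unmoved in the pictures. My before-and-after depth check did not come out clean: each item I compared (not the purple ones) had 19–40 of 625 pixels changed by more than 4 mm. The stoppers, which the arm never came near, showed 26–38, so I put this down to depth noise at the edges, but I did not confirm it.

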